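# Fold and tuck the biscuit tub's flap

### The arm

A 6-joint arm with a two-finger parallel gripper is mounted at the origin on the work surface. World frame = base frame: x ahead of the robot, y to its left, z up, the work surface at z = 0. Lengths are in m, angles in rad, forces in N, time in s.
With the tool pointing down it reaches from about 0.25 to 0.725 m from the base axis. Payload 4 kg.
Tool frame: the origin (TCP) lies midway between the tips of the shut fingers; the grasp point (between the pads) lies 19 mm behind it; z points along the fingers, y is the line along which they close (so a half turn about z gives the same grasp; the last joint's range is limited). The gripper opens to 85 mm and grips with 20 to 120 N. Pads are 22 mm wide; open, the fingers measure 114 mm over their backs; the gripper's body (76 mm by 85 mm) begins 54 mm behind the grasp point. The pads swing forward as they close: fully open they stand 13 mm farther back than shut.
Start: joints at [-1.278, 0.241, 0.005, 1.335, 0, 1.571], TCP at [0.144, -0.479, 0.231] pointing down, gripper open.
Joint ranges: [-2.72, 2.72], [-1.05, 1.87], [-1.09, 1.28], [-1.99, 2.15], [-1.42, 1.44], [-3.14, 3.14]. Speed limits (rad/s): [2.79, 2.79, 3.14, 3.14, 3.14, 3.14].

### API

Orientations are given as a unit quaternion [x, y, z, w].
In Python, from workcell import monitor, vision, job gives the robot as it stands.
- The arm moves only by the tool move_arm, never from a script. Its argument "moves" is a list that holds one entry, the list of rows, each a list of 5 numbers: the shift along the world's x, y, z in m, then the turn about the world's z in degrees, then the opening in per cent of the stroke, from 0 (shut) to 100 (fully open). In form: [[[x, y, z, turn, gripper], ...]]. A call has 1 to 5 rows; each row is the pose to reach, as a shift and turn from the pose commanded when the call began; what a row does not reach only later rows make up. A row lasts 1/8 s, in which the tool goes at most 62.5 mm and 10.7 degrees, less where a joint would pass 70% of its speed; a pose out of reach is approached as far as the arm can. A call with a gripper value outside its range is refused whole. The fingers move at their own pace and stop on an object; the grip force is fixed at half the most. Time passes only in rows, so rows that repeat a pose let the fingers close. It gives the time, the measured TCP pose, the force, the opening and the grip force at its end, in the units of the state.
- monitor.get_obs(): the state, without advancing time (a new reading comes with each control period).
- vision.camera(name): name is "side" or "top" or "wrist"; returns a dict with "color" (400x640x3 uint8, red, green, blue), "camera_matrix" (3x3 intrinsics, pixels), "eye" and "attitude" of the camera in the world; the wrist camera has in their place "hand_eye" (4x4, takes a point from camera to tool coordinates, whose origin is the TCP and whose axes are the flange's). Camera axes: x right, y up, looking along -z (the intrinsics and any distortion apply to the point x, -y, -z); pixel columns grow to the right and rows downward; lengths in m; the calibration is good to about 2 mm. The wrist camera is an equidistant fisheye: a pixel r from the principal point sees the ray r / f radians off the axis. A picture is of the moment at which its call begins: read the wrist's pose just before it. There is no depth.
- job.job_done(): hands the job in; it is judged then, once.
The state is a dict: "clock": time; "joint_pos": joint angles; "joint_vel": joint speeds; "tau": joint torques, N m; "eef_pos": TCP position; "tool_rot": TCP orientation; "ft_force": force on the tool from outside, world axes, zero at the start; "ft_torque": the same for the moment, N m; "grip_width": finger opening in m; "grasp_force": force on a finger pad.
Only numpy, scipy, OpenCV 4.12 (cv2) and the standard library are available. Lean on these libraries where they do the work, as an engineer would, in place of code of your own. Each camera call takes 0.05 s, during which the arm holds its last target. There are 200 camera calls.

### The job

The orange flap of the blue biscuit tub stands open on its sprung hinge. With your fingertips fold it over the opening and, while keeping it pressed flat, push it by its raised rib until its front edge is tucked fully under the yellow retaining lip, so that the flap stays shut once you let go. Push gently: do not pinch or squash the flap, and leave the bottle, bag, pot and spoon where they are.

Things in the scene. Friction and masses are not known exactly. Their poses are not given: they have to be found in the camera images.
- tub: Blue biscuit tub with white top deck, fixed. Origin on the worktop, z up, x from hinge to lip (the flap folds and tucks towards +x). 150 mm wide (y); deck from x = -67 to 82 mm, its top face at z = 100 mm. Flap hinge axis: parallel to y at x = -80 mm, z = 103.5 mm, between two brackets at y = +-52 mm, which reach up to z = 109.5 mm.
- lip: Yellow retaining lip on the deck at the tub's front, 120 mm wide (y), 25 mm deep (x), 4 mm thick. Origin: middle of its near edge, on its underside (tub x = 51 mm, z = 109.5 mm; the space beneath is 9.5 mm high); axes as the tub's. A wall closes that space 17 mm in from the near edge.
- flap_panel: Orange rigid flap, 84 mm wide (y), 5 mm thick, about 50 g. Origin half-way through it, on the hinge axis when flap_slide is 0; x points to its free front edge, 126 mm away; z out of its outer face (up when shut). Two slotted arms reach 25 mm behind the origin. A rib crosses the outer face: x = 85 to 93 mm, 60 mm wide, standing 10 mm high.
- flap_edge (a point): Middle of the flap's free front edge, half-way through its thickness.
- flap_rib (a point): Middle of the rib's face that looks towards the hinge, 5 mm above the flap's outer face: push here, towards the front edge, to slide the flap.
- flap_fold (a joint): Flap's hinge angle, rad: 0 flat on the deck, 1.57 upright, up to 2.0 leaning back from the lip. A spring (0.07 N m/rad, friction 0.02 N m) pulls it open towards 1.55, so it springs up unless held down or tucked; folding takes about 2 N pushed 70 mm from the hinge. It stops hard at 0. Tucked under the lip it rests at about 0.03.
- flap_slide (a joint): How far the flap has slid along its own x in its slotted hinge, m: 0 fully back (start), 0.018 fully forward; friction 3 N, it stays where left. At 0 the flat flap's front edge is 5 mm short of the lip; at 0.018 it is 13 mm under it. If slid forward before it is flat, the edge lands on top of the lip.
- bottle: Loose bottle of dark juice, radius 36 mm, 220 mm high, 0.6 kg, beside the tub. Origin at the centre of its underside.
- bag: Loose brown paper-board coffee bag, 55 x 85 x 162 mm high, 0.35 kg, on the other side of the tub. Origin at the centre of its underside.
- pot: Loose white plastic pot, open at the top, rim radius 45 mm, 65 mm high, 0.15 kg, beyond the lip. Origin at the centre of its underside.
- spoon: Loose spoon with an orange handle, 200 mm long, 20 mm thick, lying beyond the lip. Origin under its middle.

How it is judged:
By the outcome, as a careful person would: the job done as asked, in the order asked, and still so for the second after the job is handed in, with the robot touching nothing.
It also fails if it takes over 42 s, if anything falls off the work surface, if the arm or the gripper's body presses on something with over 40 N, if the wrist force passes 120 N, or if a joint passes its speed limit or range.

## Working session

There is one attempt and no reset: what is moved stays moved. The work goes in short steps, Python scripts to look and compute and a tool call to move; the robot and the scene stay as the last step left them, time stands still between calls to the robot, and variables do not carry over. Pictures are saved under pics/ and viewed, at most 10 in all, crops included, and the job is handed in when it is done.

Besides the shell and the picture viewer there is one more tool, called after "Emit:" as a command line: name --argument value ..., lists and objects as JSON in quotes. move_arm: Moves the arm, as the interface text tells. Its arguments: {"type":"object","properties":{"moves":{"type":"array","items":{"type":"array","items":{"type":"array","items":{"type":"number"}}}}},"required":["moves"]}

```bash
mkdir -p pics; python3 - <<'E'
from workcell import monitor, vision
import cv2, numpy as np
o=monitor.get_obs(); print(o)
for n in("side","top"):
    c=vision.camera(n); cv2.imwrite(f"pics/{n}0.png",c["color"][:,:,::-1])
    np.savez(f"{n}0.npz",**c)
    print(n,c["camera_matrix"],c["eye"],c["attitude"],[k for k in c])
E
```

```text
{'clock': 0.0, 'joint_pos': array([-1.27801100e+00,  2.41386327e-01,  3.72576818e-03,  1.33515829e+00,
        2.28244241e-05,  1.57077079e+00]), 'joint_vel': array([ 0.00092543,  0.00142871,  0.0004047 , -0.00063848,  0.00086836,
        0.00027   ]), 'tau': array([-5.86454589e-04, -3.72320652e+01,  2.52403790e+01,  1.69390003e-02,
       -9.14572934e-05,  1.04631260e-05]), 'eef_pos': array([ 0.14413934, -0.47813148,  0.23042682]), 'tool_rot': array([ 9.89301351e-01,  1.45882880e-01, -1.36209695e-04, -1.00210829e-03]), 'ft_force': array([ 0.08286788, -0.02847107, -0.20114476]), 'ft_torque': array([ 0.01019834, -0.02825766, -0.02466455]), 'grasp_force': 0.0, 'grip_width': 0.08526337326941015}
side [[466.97644769   0.         323.66960741]
 [  0.         466.97644769 206.67840665]
 [  0.           0.           1.        ]] [0.12225623 0.9158792  0.84966067] [-0.12172257  0.42753421  0.86600548 -0.22898173] ['color', 'camera_matrix', 'eye', 'attitude']
top [[500.0298542    0.         314.95956805]
 [  0.         500.0298542  199.41289698]
 [  0.           0.           1.        ]] [0.40896259 0.05558738 1.31323675] [-0.06930266  0.058013    0.71384953 -0.69444257] ['color', 'camera_matrix', 'eye', 'attitude']
```

View pics/side0.png

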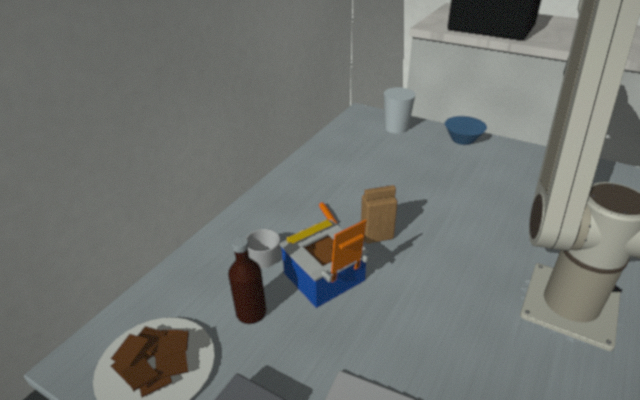

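View pics/top0.png

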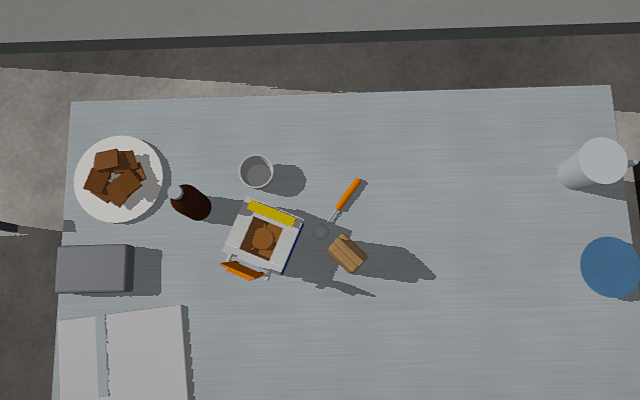

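The side view shows the tub at about (325,265) with the orange flap standing at (348,250). In the top view the yellow lip is at (272,213), the flap at (242,270), the bottle at (190,203), the bag at (348,253), the pot at (257,171) and the spoon at (348,195). I'll measure the tub pose from the lip and check it against the deck.

```bash
cat > h.py <<'E'
import numpy as np, cv2
from scipy.spatial.transform import Rotation as R
def ray(c,px,z):
    px=np.atleast_2d(px).astype(float); K=c["camera_matrix"]
    d=np.c_[(px[:,0]-K[0,2])/K[0,0],-(px[:,1]-K[1,2])/K[1,1],-np.ones(len(px))]
    d=R.from_quat(c["attitude"]).apply(d); e=c["eye"]
    return e+d*((z-e[2])/d[:,2])[:,None]
def proj(c,P):
    p=R.from_quat(c["attitude"]).inv().apply(np.atleast_2d(P)-c["eye"]); K=c["camera_matrix"]
    return np.c_[K[0,2]+K[0,0]*p[:,0]/-p[:,2],K[1,2]-K[1,1]*p[:,1]/-p[:,2]]
def mask(c,lo,hi):
    m=cv2.inRange(cv2.cvtColor(c["color"],cv2.COLOR_RGB2HSV),lo,hi)
    n,l,s,_=cv2.connectedComponentsWithStats(m); return l,s
E
python3 - <<'E'
from h import *
for n in("top","side"):
    c=dict(np.load(n+"0.npz"))
    for name,lo,hi in(("yellow",(22,150,90),(32,255,255)),("orange",(5,190,120),(17,255,255))):
        l,s=mask(c,lo,hi)
        for i in range(1,len(s)):
            if s[i,4]<60: continue
            ys,xs=np.where(l==i); print(n,name,s[i])
            if name=="yellow":
                P=ray(c,np.c_[xs,ys],.1135)
                r=cv2.minAreaRect((P[:,:2]*1000).astype(np.float32)); print(r,P.mean(0))
# two bottoms: deck white in top
c=dict(np.load("top0.npz"))
l,s=mask(c,(0,0,190),(179,40,255))
for i in range(1,len(s)):
    if s[i,4]>300: print("white",s[i])
im=c["color"][185:295,205:315]; cv2.imwrite("pics/crop0.png",cv2.resize(im,None,fx=5,fy=5,interpolation=2)[:,:,::-1])
E
```

```text
top yellow [247 200  49  27 482]
((597.5311889648438, 179.72802734375), (119.54108428955078, 24.043909072875977), 65.74676513671875) [0.59735194 0.17944697 0.1135    ]
top orange [335 178  26  33 220]
top orange [220 263  35  17 133]
side yellow [287 220  45  23 313]
((598.7311401367188, 185.47689819335938), (121.0578384399414, 25.192928314208984), 64.13313293457031) [0.59962997 0.18703123 0.1135    ]
side orange [320 204  15  17  89]
side orange [336 220  30  18  61]
side orange [338 233  26  17 159]
side orange [331 239   6  33  85]
white [ 75 136  87  87 905]
```

View pics/crop0.png

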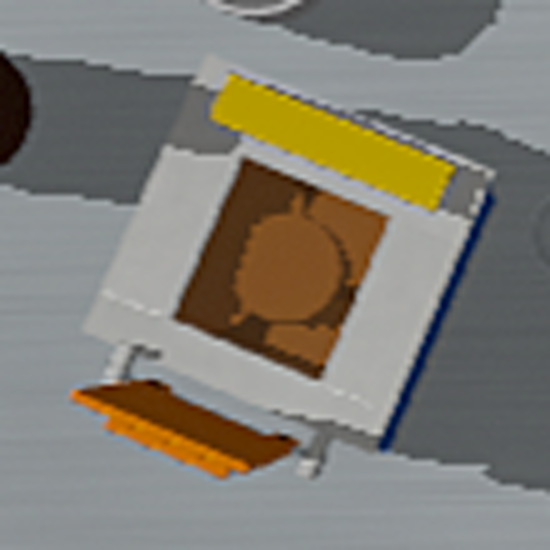

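The crop shows the tub clearly: lip corners at crop (225,75), (455,165) and the flap's top edge near (75,395) to (295,445), standing behind the hinge. I'll start the approach with a small turn to see how joint 6 behaves.

Emit:
move_arm --moves '[[[0.02,0.055,0.01,0,0],[0.04,0.11,0.02,0,0],[0.06,0.165,0.03,0,0],[0.08,0.22,0.03,0,0],[0.1,0.275,0.03,0,0]]]'

```text
clock: 0.72
eef_pos: [0.2444, -0.202, 0.2613]
tool_rot: [0.989, 0.145, 0.0, 0.0]
ft_force: [1.1, 0.4, -0.0]
grip_width: -0.0002
grasp_force: 0.0
```

```bash
python3 - <<'E'
from h import *
from workcell import monitor
o=monitor.get_obs(); print(o["joint_pos"],o["eef_pos"],R.from_quat(o["tool_rot"]).as_matrix().round(3))
c=dict(np.load("top0.npz"))
f=lambda u,v,z: ray(c,[u/5+205-.4,v/5+185-.4],z)[0]
FL,BL,FR,BR=f(207,55,.1),f(83,332,.1),f(495,175,.1),f(380,448,.1)
print(FL,BL,FR,BR)
for a,b in((BL,FL),(BR,FR),):print(np.degrees(np.arctan2(*(b-a)[1::-1])),np.linalg.norm(b-a))
for a,b in((FR,FL),(BR,BL)):print(np.degrees(np.arctan2(*(b-a)[1::-1]))-90,np.linalg.norm(b-a))
print("mid front/back",(FL+FR)/2,(BL+BR)/2)
# flap: project candidates
s=dict(np.load("side0.npz"))
t=np.radians(-25);X=np.array([np.cos(t),np.sin(t),0]);Y=np.array([-X[1],X[0],0]);O=np.array([.5405,.208,0])
lst=[]
print("side lip",proj(s,[O+X*.051+Y*y+[0,0,.1135] for y in(.06,-.06)]),proj(c,[O+X*.051+Y*y+[0,0,.1135] for y in(.06,-.06)]))
for th in(1.45,1.55,1.65,1.75,1.85,2.0):
    e=O+X*(-.08+.126*np.cos(th))+[0,0,.1035+.126*np.sin(th)]
    E=[e+Y*.042,e-Y*.042]
    print(th,e.round(3),((proj(c,E)-[205-.4,185-.4])*5).round(0).tolist(),proj(s,E).round(0).tolist())
E
```

```text
[-6.90913458e-01 -1.41363588e-01 -3.23229830e-01  1.38840770e+00
  3.36969359e-04  2.15897958e+00] [ 0.24444345 -0.20199097  0.26125667] [[ 0.958  0.288  0.001]
 [ 0.288 -0.958 -0.   ]
 [ 0.001  0.    -1.   ]]
[0.64496489 0.24263219 0.1       ] [0.5096897  0.30318015 0.1       ] [0.5809424  0.10127146 0.1       ] [0.45009135 0.15947073 0.1       ]
-24.11286355105143 0.14820739558772977
-23.978302318014578 0.1432101688400469
-24.36584533792241 0.15518291217664246
-22.524485161592366 0.15557751292610625
mid front/back [0.61295364 0.17195182 0.1       ] [0.47989052 0.23132544 0.1       ]
side lip [[292.06701473 242.71236771]
 [333.10729136 223.83430413]] [[245.90196043 207.79207795]
 [290.81742889 227.2059308 ]]
1.45 [0.482 0.235 0.229] [[91.0, 331.0], [266.0, 408.0]] [[326.0, 228.0], [358.0, 213.0]]
1.55 [0.47  0.241 0.229] [[78.0, 357.0], [254.0, 435.0]] [[329.0, 231.0], [361.0, 216.0]]
1.65 [0.459 0.246 0.229] [[66.0, 384.0], [242.0, 462.0]] [[333.0, 234.0], [365.0, 219.0]]
1.75 [0.448 0.251 0.227] [[54.0, 411.0], [230.0, 489.0]] [[337.0, 238.0], [369.0, 223.0]]
1.85 [0.437 0.256 0.225] [[43.0, 437.0], [219.0, 516.0]] [[340.0, 242.0], [372.0, 227.0]]
2.0 [0.42  0.264 0.218] [[29.0, 476.0], [204.0, 554.0]] [[345.0, 250.0], [378.0, 233.0]]
```

Emit:
move_arm --moves '[[[0.016,0.04,0,10,0],[0.032,0.08,0,20,0],[0.048,0.12,0,30,0],[0.064,0.16,0,40,0],[0.08,0.2,0,50,0]]]'

```text
clock: 1.35
eef_pos: [0.3244, -0.0023, 0.2612]
tool_rot: [0.833, 0.553, -0.0, 0.0]
ft_force: [0.6, -0.2, 0.8]
grip_width: 0.0
grasp_force: 0.0
```

Emit:
move_arm --moves '[[[0.016,0.04,0,10,0],[0.032,0.08,0,20,0],[0.048,0.12,0,30,0],[0.064,0.16,0,40,0],[0.08,0.2,0,50,0]]]'

```text
clock: 1.98
eef_pos: [0.4044, 0.1976, 0.2609]
tool_rot: [0.522, 0.853, -0.0, -0.0]
ft_force: [-0.0, 0.5, 0.1]
grip_width: -0.0003
grasp_force: 0.0
```

Emit:
move_arm --moves '[[[0.011,0.03,0,10,0],[0.022,0.06,0,20,0],[0.022,0.06,-0.03,30,0],[0.022,0.06,-0.06,39,0],[0.022,0.06,-0.085,39,0]]]'

```text
clock: 2.6
eef_pos: [0.4256, 0.256, 0.1745]
tool_rot: [0.209, 0.978, -0.001, -0.001]
ft_force: [-0.1, -0.7, -0.2]
grip_width: 0.0001
grasp_force: 0.0
```

```bash
python3 - <<'E'
from h import *
from workcell import monitor,vision
o=monitor.get_obs(); print(o["joint_pos"],o["eef_pos"],R.from_quat(o["tool_rot"]).as_matrix()[:2,:2].round(3),o["ft_force"])
t=np.radians(-24.3);c,s=np.cos(t),np.sin(t);d=o["eef_pos"][:2]-[.540,.207]
print("tub xy",d@[c,s],d@[-s,c])
k=vision.camera("side")["color"][170:320,230:430]; cv2.imwrite("pics/s1.png",cv2.resize(k,None,fx=4,fy=4)[:,:,::-1])
E
```

```text
[ 5.41581499e-01  2.68334480e-01 -1.09369262e-01  1.19516469e+00
 -8.39660759e-06  9.63170599e-01] [0.4256289  0.25604747 0.1745404 ] [[-0.912  0.409]
 [ 0.409  0.912]] [-0.0813904  -0.73543168 -0.16407372]
tub xy -0.12442192914427629 -0.002363326394810178
```

View pics/s1.png

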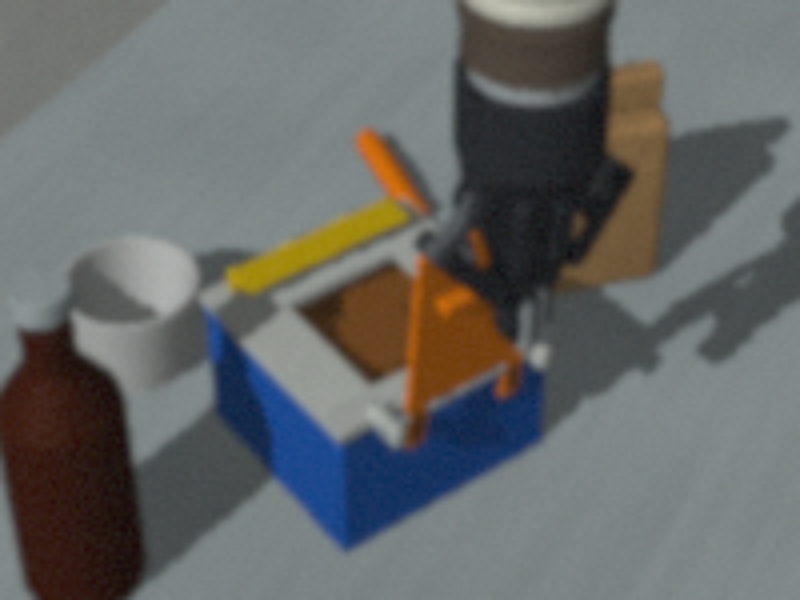

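The picture shows the shut fingers behind the flap, near (520,310) in the crop, roughly centred on it and clear. Next I fold along the arc.

Emit:
move_arm --moves '[[[0.014,-0.006,0,0,0],[0.023,-0.01,0,0,0],[0.032,-0.014,0,0,0],[0.039,-0.018,0,0,0],[0.046,-0.021,-0.001,0,0]]]'

```text
clock: 3.28
eef_pos: [0.473, 0.235, 0.1757]
tool_rot: [0.21, 0.978, 0.0, 0.0]
ft_force: [0.4, 0.1, -0.4]
grip_width: 0.0
grasp_force: 0.2
```

Emit:
move_arm --moves '[[[0.006,-0.003,-0.005,0,0],[0.014,-0.006,-0.009,0,0],[0.021,-0.01,-0.014,0,0],[0.028,-0.013,-0.02,0,0],[0.034,-0.015,-0.026,0,0]]]'

```text
clock: 3.9
eef_pos: [0.5065, 0.2198, 0.1487]
tool_rot: [0.21, 0.978, -0.0, -0.0]
ft_force: [-0.7, -0.6, -0.3]
grip_width: 0.0
grasp_force: 0.5
```

```bash
python3 - <<'E'
from h import *
from workcell import monitor,vision
o=monitor.get_obs(); print(o["eef_pos"],o["ft_force"])
t=np.radians(-24.3);c,s=np.cos(t),np.sin(t);d=o["eef_pos"][:2]-[.540,.207]
print("tub xy",d@[c,s],d@[-s,c])
k=vision.camera("side")["color"][170:320,230:430]; cv2.imwrite("pics/s2.png",cv2.resize(k,None,fx=4,fy=4)[:,:,::-1])
E
```

```text
[0.50653833 0.21984662 0.14872445] [-0.74860386 -0.58832753 -0.27355463]
tub xy -0.035783649887867745 -0.0020615045045189093
```

View pics/s2.png

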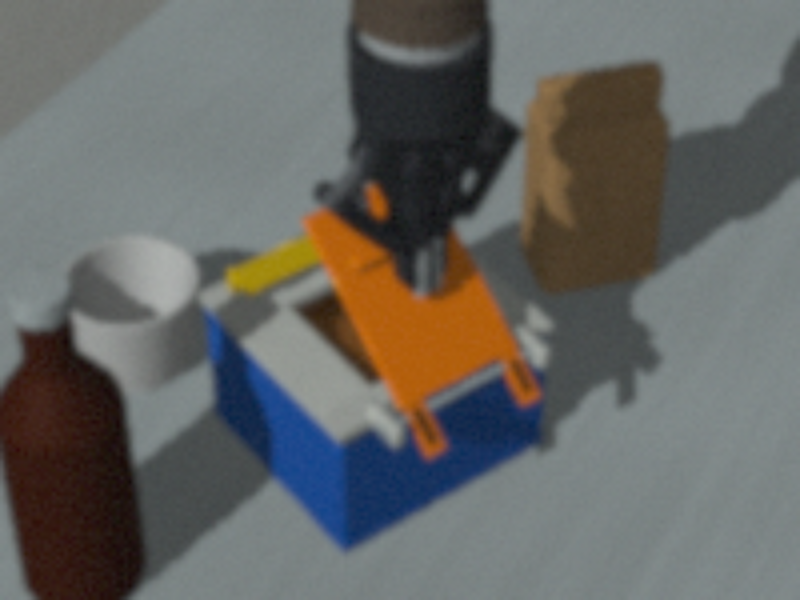

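The flap is folded to about 40°, with the fingertips on its outer face at (425,285), behind the rib. The arc continues.

Emit:
move_arm --moves '[[[0.005,-0.002,-0.007,0,0],[0.009,-0.004,-0.015,0,0],[0.012,-0.006,-0.024,0,0],[0.014,-0.007,-0.032,0,0],[0.015,-0.007,-0.037,0,0]]]'

```text
clock: 4.58
eef_pos: [0.5215, 0.2132, 0.1118]
tool_rot: [0.21, 0.978, -0.0, 0.0]
ft_force: [0.0, -0.8, 2.0]
grip_width: -0.0
grasp_force: 0.7
```

Emit:
move_arm --moves '[[[0,0,-0.002,0,0],[0,0,-0.004,0,0],[0,0,-0.005,0,0]]]'

```text
clock: 4.95
eef_pos: [0.5214, 0.2132, 0.1074]
tool_rot: [0.21, 0.978, -0.0, 0.0]
ft_force: [1.5, -0.2, 2.0]
grip_width: -0.0001
grasp_force: 0.8
```

Emit:
move_arm --moves '[[[0,0,-0.001,0,0],[0,0,-0.001,0,0]]]'

```text
clock: 5.2
eef_pos: [0.5213, 0.2133, 0.1063]
tool_rot: [0.21, 0.978, 0.0, 0.0]
ft_force: [1.1, -0.8, 1.4]
grip_width: -0.0003
grasp_force: 0.6
```

Emit:
move_arm --moves '[[[0,0,-0.001,0,0],[0,0,-0.001,0,0]]]'

```text
clock: 5.45
eef_pos: [0.5214, 0.2134, 0.1057]
tool_rot: [0.21, 0.978, 0.0, 0.0]
ft_force: [0.0, -0.8, 3.4]
grip_width: 0.0
grasp_force: 1.8
```

Emit:
move_arm --moves '[[[0,0,-0.0005,0,0],[0,0,-0.0005,0,0]]]'

```text
clock: 5.7
eef_pos: [0.5214, 0.2134, 0.1054]
tool_rot: [0.21, 0.978, 0.0, 0.0]
ft_force: [-0.4, -1.1, 6.2]
grip_width: 0.0001
grasp_force: 2.8
```

```bash
python3 - <<'E'
from h import *
from workcell import monitor,vision
o=monitor.get_obs(); print(o["eef_pos"],o["ft_force"])
t=np.radians(-24.3);c,s=np.cos(t),np.sin(t);d=o["eef_pos"][:2]-[.540,.207]
print("tub xy",d@[c,s],d@[-s,c])
k=vision.camera("side")["color"][170:320,230:430]; cv2.imwrite("pics/s3.png",cv2.resize(k,None,fx=4,fy=4)[:,:,::-1])
E
```

```text
[0.52139372 0.21338117 0.10536727] [-0.44029166 -1.10639324  6.1913679 ]
tub xy -0.019583765576057517 -0.001840936035071906
```

View pics/s3.png

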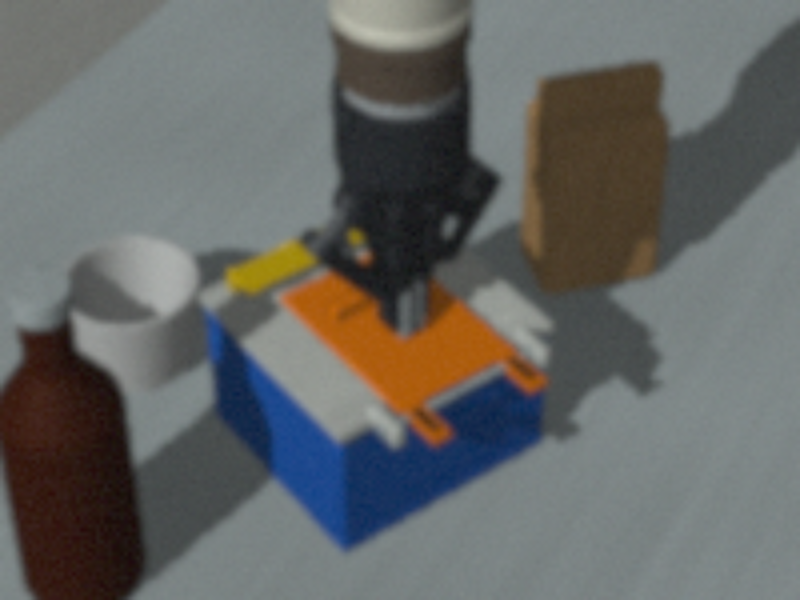

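The flap is flat: its edge at about (300,290) lies just short of the lip, and the fingers at (405,330) sit behind the rib. Next I slide it forward.

Emit:
move_arm --moves '[[[0.002,-0.001,0,0,0],[0.004,-0.002,0,0,0],[0.006,-0.003,0,0,0],[0.009,-0.004,0,0,0],[0.011,-0.005,0,0,0]]]'

```text
clock: 6.38
eef_pos: [0.5313, 0.2089, 0.1051]
tool_rot: [0.209, 0.978, 0.0, -0.001]
ft_force: [-1.8, 0.1, 6.8]
grip_width: 0.0002
grasp_force: 3.2
```

Emit:
move_arm --moves '[[[0.002,-0.001,0,0,0],[0.004,-0.002,0,0,0],[0.006,-0.003,0,0,0]]]'

```text
clock: 6.75
eef_pos: [0.5373, 0.2061, 0.1051]
tool_rot: [0.209, 0.978, 0.001, -0.001]
ft_force: [-2.4, 0.9, 6.4]
grip_width: 0.0002
grasp_force: 2.9
```

Emit:
move_arm --moves '[[[0.002,-0.001,0,0,0],[0.004,-0.002,0,0,0],[0.006,-0.003,0,0,0]]]'

```text
clock: 7.12
eef_pos: [0.5428, 0.2034, 0.105]
tool_rot: [0.209, 0.978, 0.001, -0.002]
ft_force: [-3.4, 1.5, 6.3]
grip_width: -0.0002
grasp_force: 2.8
```

```bash
python3 - <<'E'
from h import *
from workcell import monitor,vision
o=monitor.get_obs(); print(o["eef_pos"],o["ft_force"])
t=np.radians(-24.3);c,s=np.cos(t),np.sin(t);d=o["eef_pos"][:2]-[.540,.207]
print("tub xy",d@[c,s],d@[-s,c])
k=vision.camera("side")["color"][205:280,270:370]; cv2.imwrite("pics/s4.png",cv2.resize(k,None,fx=8,fy=8)[:,:,::-1])
E
```

```text
[0.54283432 0.20336661 0.10495294] [-3.38939328  1.52230419  6.29906365]
tub xy 0.0040784049678368375 -0.002145120290945714
```

View pics/s4.png

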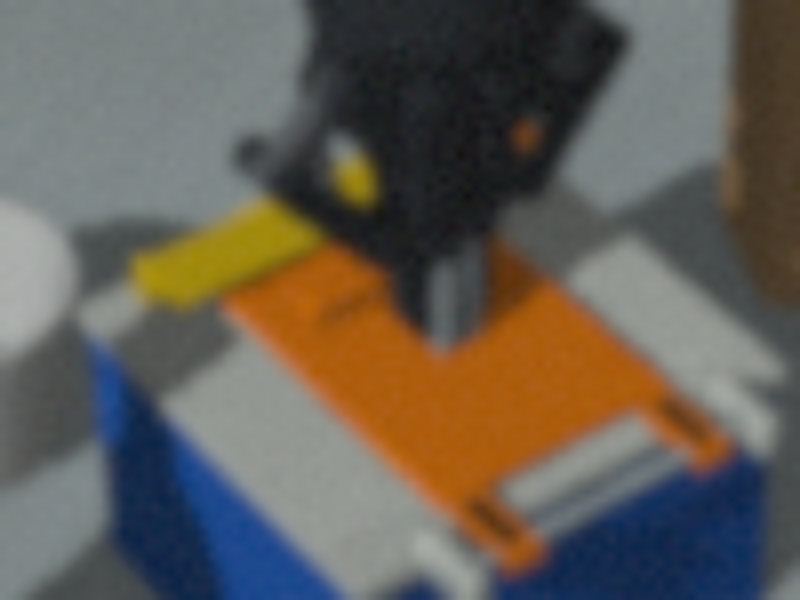

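The flap's front edge is now at the lip at (230,290) and sliding under it. I'll push on in small steps, watching for the force rise at the end stop.

Emit:
move_arm --moves '[[[0.002,-0.001,0,0,0],[0.004,-0.002,0,0,0],[0.006,-0.003,0,0,0]]]'

```text
clock: 7.55
eef_pos: [0.5489, 0.2003, 0.1049]
tool_rot: [0.209, 0.978, 0.001, -0.002]
ft_force: [-1.9, 1.4, 5.3]
grip_width: -0.0001
grasp_force: 2.6
```

Emit:
move_arm --moves '[[[0.0015,-0.0007,0,0,0],[0.002,-0.001,0,0,0]]]'

```text
clock: 7.8
eef_pos: [0.551, 0.1993, 0.1048]
tool_rot: [0.209, 0.978, 0.001, -0.001]
ft_force: [-2.2, 2.2, 5.1]
grip_width: -0.0003
grasp_force: 2.5
```

Emit:
move_arm --moves '[[[0.001,-0.0005,0,0,0],[0.002,-0.001,0,0,0]]]'

```text
clock: 8.05
eef_pos: [0.5511, 0.1991, 0.1044]
tool_rot: [0.209, 0.978, 0.001, -0.004]
ft_force: [-7.8, 4.1, 6.4]
grip_width: -0.0001
grasp_force: 5.4
```

Emit:
move_arm --moves '[[[0.001,-0.0005,0,0,0],[0.002,-0.001,0,0,0]]]'

```text
clock: 8.3
eef_pos: [0.5512, 0.1989, 0.104]
tool_rot: [0.208, 0.978, 0.001, -0.006]
ft_force: [-12.3, 6.7, 7.3]
grip_width: 0.0002
grasp_force: 8.0
```

The force is rising with no further motion, so the slide is at its end stop. I relieve the push, then lift straight off.

Emit:
move_arm --moves '[[[-0.003,0.0015,0.001,0,0],[-0.004,0.002,0.004,0,0],[-0.004,0.002,0.012,0,0],[-0.006,0.003,0.04,0,0],[-0.006,0.003,0.08,0,0]]]'

```text
clock: 8.93
eef_pos: [0.5503, 0.1984, 0.1847]
tool_rot: [0.21, 0.978, -0.001, -0.0]
ft_force: [0.0, 1.2, 0.2]
grip_width: 0.0
grasp_force: 0.0
```

Emit:
move_arm --moves '[[[-0.03,0,0.04,0,0],[-0.08,-0.02,0.06,0,0],[-0.13,-0.04,0.06,0,0],[-0.18,-0.06,0.06,0,0],[-0.18,-0.06,0.06,0,0]]]'

```text
clock: 9.55
eef_pos: [0.3674, 0.1373, 0.2453]
tool_rot: [0.21, 0.978, -0.001, 0.0]
ft_force: [0.8, 0.0, -1.1]
grip_width: 0.0004
grasp_force: 0.0
```

```bash
python3 - <<'E'
from h import *
from workcell import monitor,vision
k=vision.camera("side"); im=k["color"][165:315,225:425]
t=vision.camera("top")["color"][150:300,160:370]
cv2.imwrite("pics/s5.png",np.hstack([cv2.resize(im,(400,300)),cv2.resize(t,(400,300))])[:,:,::-1])
th=np.radians(-24.3);X=np.array([np.cos(th),np.sin(th),0]);O=np.array([.540,.207,0])
print(monitor.get_obs()["eef_pos"])
E
```

```text
[0.37134754 0.13902666 0.24588042]
```

View pics/s5.png

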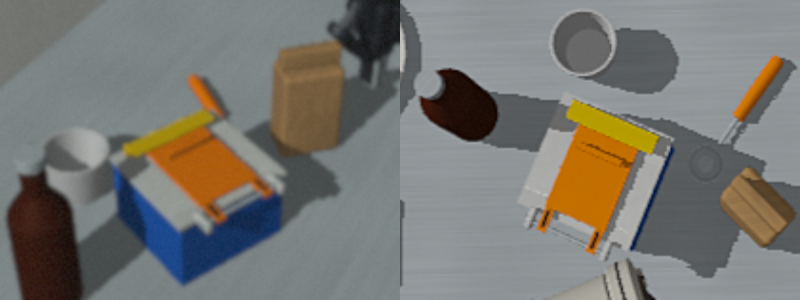

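The flap lies flat under the yellow lip, with its slots fully forward and the bottle, bag, pot and spoon where they were. The final finger position puts the rib at tub x ≈ 24 mm, against 23 mm expected for a full slide.

```bash
python3 -c "
from workcell import job; print(job.job_done())"
```

```text
the job is handed in; nothing more can be done
None
```

The flap is folded shut and tucked fully under the yellow lip; it stayed shut after release, the other objects were not moved, and the job was handed in at about 9.7 s.

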